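# Load the junction box, fit its lid, press the push rivets and shoot the bolt

### The job

Put every copper bus-bar stack that is lying on the bench into the grey junction box, then fit the lid squarely on the box with its steel keeper on the bolt's side; the barrel bolt is in the way at first, so draw it back before that. With the lid down, push both yellow rivet pins fully home in the lid, and last of all slide the bolt through the lid's keeper as far as it goes. Leave the other things on the bench where they are.

Things in the scene. Friction and masses are not known exactly. Their poses are not given: they have to be found in the camera images.
- box: Grey open-topped junction box, screwed to the bench. Origin: centre of its underside; z up, x, y along its sides. Tray 116 (x) by 108 (y) mm outside, 108 by 100 inside; inner floor 5 mm, rim 41 mm above the bench. On its +y side a ledge 25 mm wide at rim height, with open slots at x = -35, +35, y = 66 mm for the lid's rivet shanks. On its -y side the barrel bolt on a dark steel pedestal.
- bolt (a joint): Barrel bolt: steel rod, 10 mm thick, along the box's x at y = -70 mm, axis 53.5 mm above the bench. Value in m: 0 drawn back, grows towards the box's +x, 0.045 fully home (end stop). Friction of about 2.5 N holds it where it is left. Above 0.008 its tip lies where the lid's keeper must come down: bring it under 0.005 to let the lid on. It starts partly shot.
- bolt_knob (a point): On the axis of the upright post by which the bolt is moved, 84 mm above the bench, in the box's frame at x = -42 mm plus the bolt's value, y = -70 mm. The post is 12 mm thick up to 84.5 mm, then a red knob 14.4 mm thick up to 95.5 mm. Free to grip above 66 mm.
- bolt_tip (a point): Tip of the bolt, on the rod's axis; in the box's frame at x = +12 mm plus the bolt's value, y = -70 mm. The pedestal below the bolt spans x -70 to +18, y -86 to -60 mm of the box, top 48 mm above the bench, with two steel guide bridges up to 63 mm.
- lid: Loose lid, about 0.35 kg: plate 116 mm (its x) by 134 mm (its y, -56 to +78 mm), 8 to 13 mm above the origin, with a rubber bead below that fits inside the box's walls with 2 mm play all round. Origin: centre of the bead, at its underside, z up (z = 0 on the bench). On the box its axes lie along the box's, its origin 33 mm above the box's origin, the plate on the rim.
- lid_handle (a point): Middle of the lid's orange bar handle, 38.5 mm above the lid's origin. The bar is 14 mm wide (along the lid's x), 56 mm long (along y), from 32 to 45 mm above the lid's origin, on two posts; 19 mm free under it. The lid starts with the handle up.
- keeper (a point): Centre of the opening of the steel keeper staple on the lid's -y edge, at x = 36, y = -70, z = 20.5 mm of the lid; the opening is 15 mm wide and 16 mm high, the staple 18 mm long (x), standing on a steel tongue 28 mm long (x) and reaching y = -87 mm; staple top 33 mm above the lid's origin.
- pin_1 (a joint): First yellow push-rivet pin, on the lid's +y edge at x = -35, y = 66 mm of the lid. Value in m: 0 raised, grows as it is pushed down, 0.007 fully home. It needs about 5 N and stays where it is left.
- pin_1_top (a point): Top of the first pin, 9.6 mm thick; 23 mm above the lid's origin at value 0, 16 mm when home, where it is practically flush (1 mm proud of the black collar, 18 mm across, round it).
- pin_2 (a joint): Second yellow pin, the same, at x = +35, y = 66 mm of the lid.
- pin_2_top (a point): Top of the second pin, as the first.
- bar_1: Stack of copper bus bars with a green band, 23 (x) by 96 (y) by 11 (z) mm, 0.12 kg; origin at the centre of its underside, lying flat on the bench. One to three stacks are there; a missing one has no pose. In the box two fit side by side with their length along the box's x, at y = -22 and +22 mm, with room for fingers; a third may lie on top of another.
- bar_2: Stack of copper bus bars with a green band, 23 (x) by 96 (y) by 11 (z) mm, 0.12 kg; origin at the centre of its underside, lying flat on the bench. One to three stacks are there; a missing one has no pose. In the box two fit side by side with their length along the box's x, at y = -22 and +22 mm, with room for fingers; a third may lie on top of another.
- bar_3: Stack of copper bus bars with a green band, 23 (x) by 96 (y) by 11 (z) mm, 0.12 kg; origin at the centre of its underside, lying flat on the bench. One to three stacks are there; a missing one has no pose. In the box two fit side by side with their length along the box's x, at y = -22 and +22 mm, with room for fingers; a third may lie on top of another.
- screw_cup: Blue cup of screws, 72 mm across, 31 mm high. Bystander, to be left where it is.
- spool: Spool of solder wire, 54 mm across, 46 mm high. Bystander, to be left where it is.
- tin: Tin with a yellow lid, 62 mm across, 40 mm high. Bystander, to be left where it is.
Mind the look-alikes: they are no part of the job. Leave any black look-alike of the bar_3 alone.

How it is judged (in metres and radians):
On the way, in this order (a step that is already met when the one before it is completed fails the run):
1. every bus-bar stack lies in the box (x of bar_1 in the frame of box between -0.055 and 0.055 m and y of bar_1 in the frame of box between -0.052 and 0.052 m and z of each of bar_1, bar_2, bar_3 in the frame of box below 0.026 m and x of bar_2 in the frame of box between -0.055 and 0.055 m and y of bar_2 in the frame of box between -0.052 and 0.052 m and x of bar_3 in the frame of box between -0.055 and 0.055 m and y of bar_3 in the frame of box between -0.052 and 0.052 m), for 0.2 s.
2. the lid sits squarely on the box, keeper on the bolt's side (horizontal distance between lid and box below 0.005 m and z of lid in the frame of box between 0.03 and 0.0355 m and angle between the x axis of lid and the x axis of box, either way round below 0.05 rad and angle between lid's own z axis and vertical below 0.04 rad and y of keeper in the frame of box below -0.055 m), for 0.2 s.
3. both rivet pins are pushed home (all of step 2 and value of joint each of pin_1, pin_2 above 0.0055 m), for 0.2 s.
4. the bolt is slid through the keeper to its end (all of step 2 and value of joint bolt above 0.041 m), for 0.2 s.
At the end, for the whole second after the job is handed in: All stacks lie in the box below its rim; the lid sits on the rim (within 5 mm and 0.05 rad of the box, 2.5 mm in height, keeper on the bolt's side); both pins are pushed in at least 5.5 of 7 mm; the bolt is slid at least 41 of 45 mm, through the keeper; everything at rest (all of step 1 and all of step 4 and value of joint each of pin_1, pin_2 above 0.0055 m and linear speed of lid below 0.02 m/s); the robot touches nothing.
It fails at once if a bystander is pushed more than 3 cm (distance of any of screw_cup, spool, tin from where it was at the start of the episode above 0.03 m).
Of bar_1, bar_2, bar_3 only 1 to 3 are there at a start; the rules pass over those that are not, and their reading is None.
At some moment in a run one of bar_1, bar_2, bar_3 may be knocked a few centimetres aside while the robot is not near it.
Once in a run the grip may slacken for a moment while it holds something.
It also fails if it takes over 210 s, if anything falls off the work surface, if the arm or the gripper's body presses on something with over 40 N, if the wrist force passes 120 N, or if a joint passes its speed limit or range.

### The arm

A 6-joint arm with a two-finger parallel gripper is mounted at the origin on the work surface; the furniture and walls round the work are solid. World frame = base frame: x ahead of the robot, y to its left, z up, the work surface at z = 0. Lengths are in mm, angles in rad, forces in N, time in s.
With the tool pointing down it reaches from about 350 to 775 mm from the base axis. Payload 7.3 kg.
Tool frame: the origin (TCP) lies between the finger pads; the fingertips stand 14 mm ahead of it and the grasp point (between the pads) lies 5 mm behind it; z points along the fingers, y is the line along which they close (so a half turn about z gives the same grasp; the last joint's range is limited). The gripper opens to 92 mm and grips with 3 to 60 N. Pads are 19 mm wide; open, the fingers measure 130 mm over their backs; the gripper's body (75 mm by 190 mm) begins 47 mm behind the grasp point.
Start: joints at [0.984, 0.342, 1.524, -0, 1.275, -0.146], TCP at [223.986, 474.841, 240.741] pointing down, gripper open.
Joint ranges: [-2.53, 2.53], [-0.77, 2.02], [0.04, 2.7], [-1, 4.14], [0.28, 2.66], [-3.11, 3.11]. Speed limits (rad/s): [2.57, 2.57, 3.14, 3.14, 3.14, 3.14].

### API

Orientations are given as [roll, pitch, yaw] about the fixed x, y, z axes, in that order (R = Rz(yaw) Ry(pitch) Rx(roll)).
In Python, from plant import get_obs, cams, close_job gives the robot as it stands. The module is installed in compiled form; this text tells all that it offers.
- The arm moves only by the shell command python3 -m creep 'ROWS'. ROWS is JSON, a list of rows, each an object of numbers: "hand": the opening, from 0 (shut) to 1 (fully open); "tx", "ty", "tz": the shift along the tool's x, y, z in m; "spin": the turn about the tool's z in degrees. In form: [{"hand": .., "tx": .., "ty": .., "tz": .., "spin": ..}, ...]. A call has 1 to 5 rows; each row shifts and turns the commanded pose from where the row before left it, along the tool's axes as they then stand; what a row does not reach is not made up. A row lasts 1/8 s, in which the tool goes at most 62.5 mm and 10.7 degrees, less where a joint would pass 70% of its speed; a pose out of reach is approached as far as the arm can. A call is refused whole if a number of a shift passes 0.0625 or a number of a turn 10.7, either way. A call with a gripper value outside its range is refused whole. The fingers move at their own pace and stop on an object; the grip force is fixed at half the most. Time passes only in rows, so rows that do not move let the fingers close. It gives the time, the measured TCP pose, the force, the opening and the grip force at its end, in the units of the state.
- get_obs(): the state, without advancing time (a new reading comes with each control period).
- cams.capture(name): name is "scene" or "top" or "wrist"; returns a dict with "color" (400x640x3 uint8, red, green, blue), "K" (3x3 intrinsics, pixels), "R" (3x3) and "t" (3): a world point X has camera coordinates R X + t. Camera axes: x right, y down, z forward; pixel columns grow to the right and rows downward; lengths in mm; the calibration is good to about 2 mm. The wrist camera is an equidistant fisheye: a pixel r from the principal point sees the ray r / f radians off the axis. A picture is of the moment at which its call begins. There is no depth.
- close_job(): hands the job in; it is judged then, once.
The state is a dict: "time": time; "joint_positions": joint angles; "dq": joint speeds; "tau": joint torques, N m; "tool_pos": TCP position; "tcp_rot": TCP orientation; "contact_force": force on the tool from outside, world axes, zero at the start; "moment": the same for the moment, N m; "grip_width": finger opening in mm; "finger_force": force on a finger pad.
Only numpy, scipy, OpenCV 4.12 (cv2) and the standard library are available. Lean on these libraries where they do the work, as an engineer would, in place of code of your own. Each camera call takes 0.05 s, during which the arm holds its last target. There are 200 camera calls.

## Working session

There is one attempt and no reset: what is moved stays moved. The work goes in short steps, Python scripts to look and compute and a shell command to move; the robot and the scene stay as the last step left them, time stands still between calls to the robot, and variables do not carry over. Pictures are saved under pics/ and viewed, at most 14 in all, crops included, and the job is handed in when it is done.

```bash
mkdir -p pics
python3 - <<'E'
from plant import get_obs,cams
import cv2
print(get_obs())
for n in("scene","top"):
    c=cams.capture(n); cv2.imwrite(f"pics/{n}0.png",c["color"][...,::-1]); print(n,c["K"].round(1).tolist(),c["R"].round(4).tolist(),c["t"].round(1).tolist())
E
```

```text
{'time': 0.0, 'joint_positions': array([ 9.83993048e-01,  3.42705417e-01,  1.52500353e+00,  1.98190968e-06,
        1.27537922e+00, -1.45979502e-01]), 'dq': array([-0.00168833,  0.00098844, -0.00081347, -0.00028563,  0.00169022,
       -0.000107  ]), 'tau': array([-1.62954784e-03, -4.31219566e+01, -2.44224733e+01,  7.16647971e-02,
        5.56956267e-02, -1.15626049e-04]), 'tool_pos': array([223.76951182, 474.50947445, 240.05862629]), 'tcp_rot': array([-3.14011332e+00, -2.19415743e-04,  2.70076814e+00]), 'contact_force': array([ 0.30837585,  0.41898668, -0.54576819]), 'moment': array([-0.02444557, -0.03778018, -0.02544249]), 'finger_force': 0.0, 'grip_width': 91.43725965394485}
scene [[384.4, 0.0, 319.9], [0.0, 384.4, 201.1], [0.0, 0.0, 1.0]] [[0.5113, -0.8594, -0.0016], [-0.498, -0.2947, -0.8156], [0.7004, 0.4178, -0.5787]] [-258.4, 274.0, 951.4]
top [[505.8, 0.0, 320.7], [0.0, 505.8, 200.9], [0.0, 0.0, 1.0]] [[-0.0103, -0.9999, -0.0091], [-0.9888, 0.0115, -0.149], [0.1491, 0.0075, -0.9888]] [-54.4, 476.8, 1433.5]
```

View pics/top0.png

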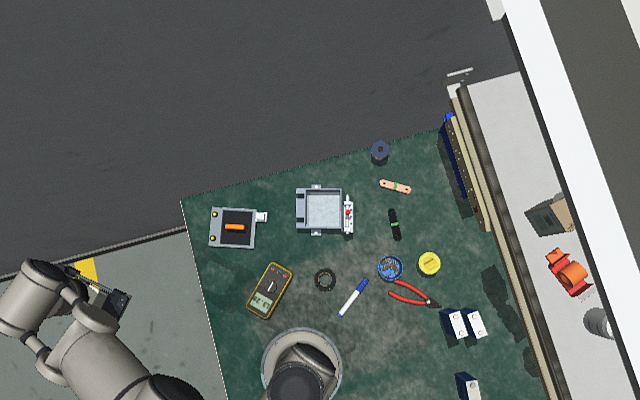

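View pics/scene0.png

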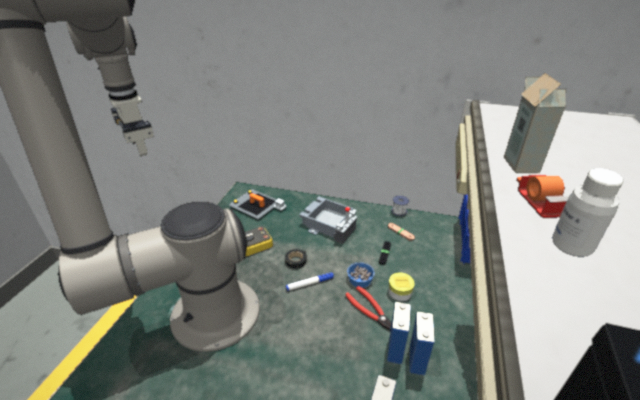

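The top view shows the lid at about (232,228), its handle at (235,227) and its keeper on the right at (261,217). The box is at (322,208), with the bolt on its right at (348,212). One copper stack is at (395,186), and the black look-alike is at (394,223). The cup (390,267), tin (429,263) and spool (380,150) are all clear of these. I'll enlarge this area for accurate corners.

Run:
```python
import cv2
i=cv2.imread("pics/top0.png")
cv2.imwrite("pics/topz.png",cv2.resize(i[135:285,195:445],None,fx=3.2,fy=3.2,interpolation=cv2.INTER_CUBIC))
```

```text
(no output)
```

View pics/topz.png

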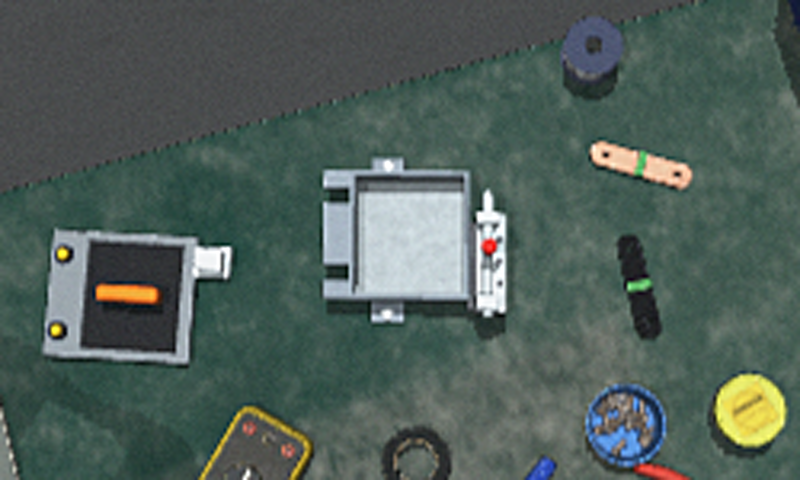

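The zoomed view shows one copper stack, centred at (641,164) with its holes at (605,154) and (677,174). The lid plate corners are at (56,229), (197,238), (188,364) and (44,355). The box rim corners are at (323,170), (470,170), (469,299) and (323,300). The red knob is at (489,246).

```bash
cat > h.py <<'E'
import numpy as np,cv2
from plant import get_obs,cams
from scipy.spatial.transform import Rotation as Rn
def ray(c,uv,fish=False):
    K=np.array(c["K"]);d=(np.array(uv,float)-K[:2,2])/[K[0,0],K[1,1]]
    if fish:
        r=np.linalg.norm(d); v=np.r_[d/max(r,1e-9)*np.sin(r),np.cos(r)]
    else: v=np.r_[d,1]
    R=np.array(c["R"]);return -R.T@np.array(c["t"]),R.T@v
def plane(c,uv,z,fish=False):
    o,d=ray(c,uv,fish);return (o+d*(z-o[2])/d[2])[:2]
def fit2(loc,w):
    """rigid 2d fit -> x,y,yaw,rms"""
    loc=np.array(loc,float);w=np.array(w,float);a=loc-loc.mean(0);b=w-w.mean(0)
    th=np.arctan2((a[:,0]*b[:,1]-a[:,1]*b[:,0]).sum(),(a*b).sum())
    R=np.array([[np.cos(th),-np.sin(th)],[np.sin(th),np.cos(th)]])
    t=w.mean(0)-R@loc.mean(0);return t,th,np.sqrt(((loc@R.T+t-w)**2).sum(1).mean())
def go(x,y,yaw=None):
    """shift in tool axes to world x,y ; spin for finger-line (tool y) direction yaw (mod pi)"""
    o=get_obs();R=Rn.from_euler("xyz",o["tcp_rot"]).as_matrix();p=o["tool_pos"]
    t=R.T@np.r_[x-p[0],y-p[1],0]; s=None
    if yaw is not None:
        cur=np.arctan2(R[1,1],R[0,1]); d=(yaw-cur+np.pi/2)%np.pi-np.pi/2; s=-np.degrees(d)
    print("pos",p.round(1),"shift",t.round(1),"spin",s,"force",o["contact_force"].round(1),"j6",o["joint_positions"][5].round(2))
def snap(name):
    c=cams.capture("wrist");cv2.imwrite(f"pics/{name}.png",c["color"][...,::-1])
    import pickle;pickle.dump(c,open(f"pics/{name}.pkl","wb"));return c
E
cat > /tmp/a.py <<'E'
from h import *
c=cams.capture("top")
z=lambda u,v:((u+.5)/3.2+195-.5,(v+.5)/3.2+135-.5)
P=lambda l,h:[plane(c,z(*q),h) for q in l]
print("box",fit2([(58,79),(58,-54),(-58,-54),(-58,79)],P([(323,170),(470,170),(469,299),(323,300)],41)))
print("lid",fit2([(58,78),(58,-56),(-58,-56),(-58,78)],P([(56,229),(197,238),(188,364),(44,355)],13)))
b=P([(605,154),(677,174)],11);print("bar",np.mean(b,0),np.degrees(np.arctan2(*(b[1]-b[0])[::-1])))
print("knob",P([(489,246)],95.5))
R=Rn.from_euler("xyz",get_obs()["tcp_rot"]).as_matrix();print(R.round(3))
E
PYTHONPATH=. python3 /tmp/a.py; PYTHONPATH=. python3 -c "
from h import *
go(0,0)"
```

```text
Traceback (most recent call last):
  File "h.py", line 1, in <module>
    import numpy as np,cv2
ModuleNotFoundError: No module named 'cv2'
Traceback (most recent call last):
  File "h.py", line 1, in <module>
    import numpy as np,cv2
ModuleNotFoundError: No module named 'cv2'
```

```bash
python3 - < /tmp/a.py; python3 -c "
from h import *
go(550,0,0)"
```

```text
box (array([454.9057275 , -65.67461816]), np.float64(-0.010439877230335863), np.float64(1.2588542519980241))
lid (array([403.88924218, 188.62645613]), np.float64(-0.07128052237474258), np.float64(1.4619799942613723))
bar [ 522.27387605 -280.0175318 ] -106.54697810142076
knob [array([ 436.47225706, -134.16694566])]
[[-0.904  0.427 -0.001]
 [ 0.427  0.904 -0.001]
 [ 0.    -0.001 -1.   ]]
pos [223.8 474.6 240.2] shift [-4.975e+02 -2.900e+02  2.000e-01] spin 64.7436941897589 force [-0.4  0.1  0.8] j6 -0.15
```

```bash
python3 -m creep '[{"hand":1,"tx":-0.042,"ty":-0.04},{"hand":1,"tx":-0.042,"ty":-0.04},{"hand":1,"tx":-0.042,"ty":-0.04},{"hand":1,"tx":-0.042,"ty":-0.04},{"hand":1,"tx":-0.042,"ty":-0.04}]'
python3 -m creep '[{"hand":1,"tx":-0.042,"ty":-0.04},{"hand":1,"tx":-0.042,"ty":-0.04},{"hand":1,"tx":-0.042,"ty":-0.04},{"hand":1,"tx":-0.042,"ty":-0.04},{"hand":1,"tx":-0.042,"ty":-0.04}]'
python3 -m creep '[{"hand":1,"tx":-0.042,"ty":-0.04},{"hand":1,"tx":-0.042,"ty":-0.04},{"hand":1,"tx":-0.042,"ty":-0.04},{"hand":1,"tx":-0.042,"ty":-0.035},{"hand":1}]'
python3 -m creep '[{"hand":1,"spin":10},{"hand":1,"spin":10},{"hand":1,"spin":10},{"hand":1,"spin":10},{"hand":1,"spin":10}]'
python3 -m creep '[{"hand":1,"spin":10},{"hand":1,"spin":10},{"hand":1,"spin":10},{"hand":1,"spin":1.2},{"hand":1}]'
python3 -c "
from h import *
go(522,-280,np.radians(-16.5)); snap('w1')"
```

```text
pos [223.8 474.6 240.2] shift [-5.916e+02 -5.552e+02  5.000e-01] spin 81.2436941897589 force [-0.4  0.1  0.8] j6 -0.15invalid input at $[0]: expected keys hand, tx, ty, tz, spin
invalid input at $[0]: expected keys hand, tx, ty, tz, spin
invalid input at $[0]: expected keys hand, tx, ty, tz, spin
invalid input at $[0]: expected keys hand, tx, ty, tz, spin
invalid input at $[0]: expected keys hand, tx, ty, tz, spin
```

View pics/w1.png

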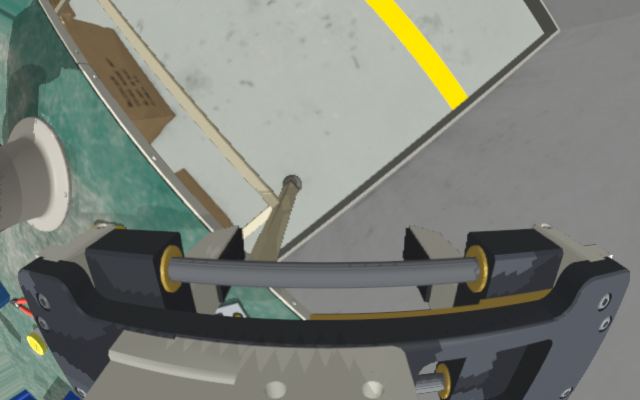

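The rows were refused because every key is required, so the arm hasn't moved. The picture shows only the floor, with the fingers at about (220,260) and (430,260). I'll send the moves again with all the keys.

```bash
python3 -m creep '[{"hand":1,"tx":-0.042,"ty":-0.04,"tz":0,"spin":0},{"hand":1,"tx":-0.042,"ty":-0.04,"tz":0,"spin":0},{"hand":1,"tx":-0.042,"ty":-0.04,"tz":0,"spin":0},{"hand":1,"tx":-0.042,"ty":-0.04,"tz":0,"spin":0},{"hand":1,"tx":-0.042,"ty":-0.04,"tz":0,"spin":0}]'
python3 -m creep '[{"hand":1,"tx":-0.042,"ty":-0.04,"tz":0,"spin":0},{"hand":1,"tx":-0.042,"ty":-0.04,"tz":0,"spin":0},{"hand":1,"tx":-0.042,"ty":-0.04,"tz":0,"spin":0},{"hand":1,"tx":-0.042,"ty":-0.04,"tz":0,"spin":0},{"hand":1,"tx":-0.042,"ty":-0.04,"tz":0,"spin":0}]'
python3 -m creep '[{"hand":1,"tx":-0.042,"ty":-0.04,"tz":0,"spin":0},{"hand":1,"tx":-0.042,"ty":-0.04,"tz":0,"spin":0},{"hand":1,"tx":-0.042,"ty":-0.04,"tz":0,"spin":0},{"hand":1,"tx":-0.042,"ty":-0.035,"tz":0,"spin":0},{"hand":1,"tx":0,"ty":0,"tz":0,"spin":0}]'
python3 -m creep '[{"hand":1,"tx":0,"ty":0,"tz":0,"spin":10},{"hand":1,"tx":0,"ty":0,"tz":0,"spin":10},{"hand":1,"tx":0,"ty":0,"tz":0,"spin":10},{"hand":1,"tx":0,"ty":0,"tz":0,"spin":10},{"hand":1,"tx":0,"ty":0,"tz":0,"spin":10}]'
python3 -m creep '[{"hand":1,"tx":0,"ty":0,"tz":0,"spin":10},{"hand":1,"tx":0,"ty":0,"tz":0,"spin":10},{"hand":1,"tx":0,"ty":0,"tz":0,"spin":10},{"hand":1,"tx":0,"ty":0,"tz":0,"spin":1.2},{"hand":1,"tx":0,"ty":0,"tz":0,"spin":0}]'
python3 -c "
from h import *
go(522,-280,np.radians(-16.5)); snap('w2')"
```

```text
time: 0.82
tool_pos: [328.9, 202.7, 240.8]
tcp_rot: [3.141, 0.001, 2.701]
contact_force: [1.2, 0.3, 0.3]
grip_width: 92.1
finger_force: 0.0
time: 1.45
tool_pos: [433.5, -68.1, 240.8]
tcp_rot: [3.141, 0.0, 2.7]
contact_force: [0.9, 1.1, -0.1]
grip_width: 91.3
finger_force: 0.0
time: 2.08
tool_pos: [519.3, -281.1, 239.1]
tcp_rot: [-3.141, -0.001, 2.697]
contact_force: [-0.3, 0.7, -0.4]
grip_width: 91.7
finger_force: 0.0
time: 2.7
tool_pos: [518.6, -276.7, 240.7]
tcp_rot: [-3.141, -0.001, 1.823]
contact_force: [-0.7, 0.7, 0.3]
grip_width: 91.4
finger_force: 0.0
time: 3.32
tool_pos: [518.8, -277.4, 240.8]
tcp_rot: [-3.141, -0.0, 1.287]
contact_force: [-0.6, 0.7, -0.0]
grip_width: 91.9
finger_force: 0.0
pos [ 518.8 -277.4  240.8] shift [-1.6  3.8 -0. ] spin 0.23982290526366515 force [-0.6  0.7 -0. ] j6 -0.34
```

View pics/w2.png

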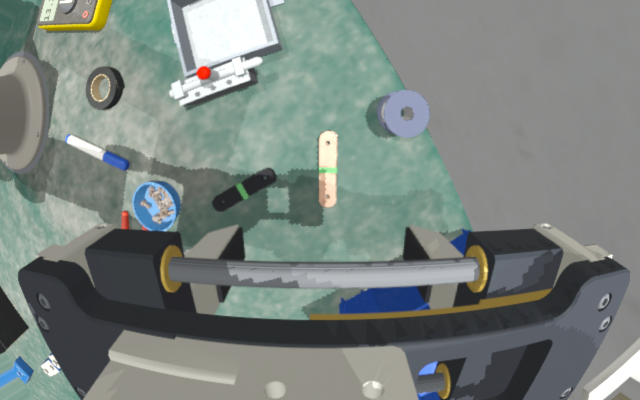

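The wrist view shows the copper stack upright at (328,169), with its ends at (328,131) and (328,207). It sits midway between the fingers. The knob is at (204,73).

```bash
python3 -c "
from h import *
import pickle
c=pickle.load(open('pics/w2.pkl','rb'))
print(c['K'],c['R'],c['t'])
a=plane(c,(328,131),11,True);b=plane(c,(328.5,207),11,True);print(a,b,(a+b)/2,np.linalg.norm(a-b),np.degrees(np.arctan2(*(b-a)[::-1])))
print('knob',plane(c,(204,72),95.5,True))
go(*(a+b)/2,np.arctan2(*(b-a)[::-1])+np.pi/2)"
```

```text
[[309.70691629   0.         323.55845858]
 [  0.         309.70691629 193.75392664]
 [  0.           0.           1.        ]] [[ 9.60011246e-01 -2.79960813e-01 -5.92817225e-04]
 [-2.69096458e-01 -9.23336422e-01  2.73928728e-01]
 [-7.72366790e-02 -2.62815134e-01 -9.61749812e-01]] [-575.37912191 -150.87024847  356.90170021]
[ 536.40883955 -234.884438  ] [ 510.49120156 -327.1211353 ] [ 523.45002056 -281.00278665] 95.80883199331231 -105.69485985935601
knob [ 439.88202077 -136.50856224]
pos [ 518.9 -277.5  240.7] shift [-2.   5.4 -0. ] spin -0.5884519489069335 force [ 0.1 -0.3  0. ] j6 -0.34
```

```bash
python3 -m creep '[{"hand":0.6,"tx":-0.002,"ty":0.0055,"tz":0.05,"spin":-0.5},{"hand":0.6,"tx":0,"ty":0,"tz":0.05,"spin":0},{"hand":0.6,"tx":0,"ty":0,"tz":0.05,"spin":0},{"hand":0.6,"tx":0,"ty":0,"tz":0.05,"spin":0},{"hand":0.6,"tx":0,"ty":0,"tz":0.02,"spin":0}]'
python3 -m creep '[{"hand":0.6,"tx":0,"ty":0,"tz":0.004,"spin":0},{"hand":0,"tx":0,"ty":0,"tz":0,"spin":0},{"hand":0,"tx":0,"ty":0,"tz":0,"spin":0},{"hand":0,"tx":0,"ty":0,"tz":0,"spin":0},{"hand":0,"tx":0,"ty":0,"tz":0,"spin":0}]'
python3 -m creep '[{"hand":0,"tx":0,"ty":0,"tz":0,"spin":0},{"hand":0,"tx":0,"ty":0,"tz":0,"spin":0},{"hand":0,"tx":0,"ty":0,"tz":-0.04,"spin":0},{"hand":0,"tx":0,"ty":0,"tz":-0.05,"spin":0},{"hand":0,"tx":0,"ty":0,"tz":-0.05,"spin":0}]'
```

```text
time: 4.0
tool_pos: [522.1, -280.2, 17.5]
tcp_rot: [-3.137, -0.002, 1.294]
contact_force: [0.1, 0.2, -0.3]
grip_width: 55.6
finger_force: 0.0
time: 4.62
tool_pos: [523.9, -281.6, 17.4]
tcp_rot: [3.141, 0.0, 1.292]
contact_force: [0.1, 0.6, 3.9]
grip_width: 20.2
finger_force: 30.0
time: 5.25
tool_pos: [523.4, -281.2, 157.6]
tcp_rot: [-3.141, -0.001, 1.292]
contact_force: [0.3, 0.5, -1.4]
grip_width: 20.3
finger_force: 30.0
```

```bash
python3 -m creep '[{"hand":0,"tx":0.048,"ty":-0.0315,"tz":0,"spin":0},{"hand":0,"tx":0.048,"ty":-0.0315,"tz":0,"spin":0},{"hand":0,"tx":0.048,"ty":-0.0315,"tz":0,"spin":0},{"hand":0,"tx":0.048,"ty":-0.0315,"tz":0,"spin":0},{"hand":0,"tx":0,"ty":0,"tz":0,"spin":10}]'
python3 -m creep '[{"hand":0,"tx":0,"ty":0,"tz":0,"spin":10},{"hand":0,"tx":0,"ty":0,"tz":0,"spin":10},{"hand":0,"tx":0,"ty":0,"tz":0,"spin":10},{"hand":0,"tx":0,"ty":0,"tz":0,"spin":10},{"hand":0,"tx":0,"ty":0,"tz":0,"spin":10}]'
python3 -m creep '[{"hand":0,"tx":0,"ty":0,"tz":0,"spin":10},{"hand":0,"tx":0,"ty":0,"tz":0,"spin":4.6},{"hand":0,"tx":0,"ty":0,"tz":0,"spin":0},{"hand":0,"tx":0,"ty":0,"tz":0,"spin":0}]'
python3 -c "
from h import *
go(455,-62,np.radians(89.4)); snap('w3')"
```

```text
time: 5.88
tool_pos: [453.4, -58.8, 156.5]
tcp_rot: [-3.139, -0.0, 1.118]
contact_force: [0.2, -1.5, -0.7]
grip_width: 20.4
finger_force: 30.0
time: 6.5
tool_pos: [455.1, -62.1, 156.5]
tcp_rot: [-3.141, 0.0, 0.239]
contact_force: [0.5, 0.0, -0.9]
grip_width: 20.3
finger_force: 30.0
time: 7.0
tool_pos: [455.2, -62.2, 156.6]
tcp_rot: [-3.141, 0.0, -0.008]
contact_force: [-0.4, 0.5, -1.9]
grip_width: 20.5
finger_force: 30.0
pos [455.2 -62.2 156.6] shift [-0.2 -0.2  0. ] spin 0.14076583307443194 force [-0.4  0.5 -1.9] j6 1.28
```

View pics/w3.png

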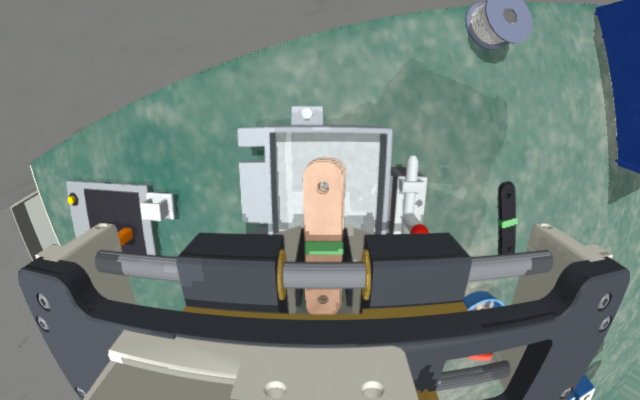

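The bar is held straight at (323,235), over the box, whose far rim corners are at (239,128) and (391,129). I'll check the box fit with these, then lower the bar and release it.

```bash
python3 -c "
from h import *
import pickle
c=pickle.load(open('pics/w3.pkl','rb'))
print(fit2([(58,79),(58,-54)],[plane(c,q,41,True) for q in [(239,128),(391,129)]]), 'tip',plane(c,(412,157),53,True),'knob',plane(c,(421,230),92,True))"
python3 -m creep '[{"hand":0,"tx":0,"ty":0,"tz":0.05,"spin":0},{"hand":0,"tx":0,"ty":0,"tz":0.04,"spin":0},{"hand":0,"tx":0,"ty":0,"tz":0.016,"spin":0},{"hand":0,"tx":0,"ty":0,"tz":0,"spin":0},{"hand":0.4,"tx":0,"ty":0,"tz":0,"spin":0}]'
python3 -m creep '[{"hand":0.4,"tx":0,"ty":0,"tz":0,"spin":0},{"hand":0.4,"tx":0,"ty":0,"tz":0,"spin":0},{"hand":0.4,"tx":0,"ty":0,"tz":0,"spin":0},{"hand":0.4,"tx":0,"ty":0,"tz":-0.06,"spin":0},{"hand":0.4,"tx":0,"ty":0,"tz":-0.04,"spin":0}]'
```

```text
(array([454.37256453, -66.5713761 ]), np.float64(-0.018539745357433215), np.float64(1.9525615776805534)) tip [ 489.44101512 -135.74912083] knob [ 440.60108014 -135.46541911]
time: 7.68
tool_pos: [456.0, -62.4, 51.5]
tcp_rot: [3.141, -0.002, -0.009]
contact_force: [-0.3, 0.1, 0.2]
grip_width: 26.4
finger_force: 0.0
time: 8.3
tool_pos: [455.6, -62.3, 152.6]
tcp_rot: [3.141, -0.001, -0.01]
contact_force: [1.8, -0.1, -0.3]
grip_width: 36.7
finger_force: 0.0
```

```bash
python3 -m creep '[{"hand":0.5,"tx":-0.009,"ty":0.037,"tz":0,"spin":0},{"hand":0.5,"tx":-0.009,"ty":0.037,"tz":0,"spin":0},{"hand":0.5,"tx":0,"ty":0,"tz":0.04,"spin":0},{"hand":0.5,"tx":0,"ty":0,"tz":0.03,"spin":0},{"hand":0,"tx":0,"ty":0,"tz":0,"spin":0}]'
python3 -m creep '[{"hand":0,"tx":0,"ty":0,"tz":0,"spin":0},{"hand":0,"tx":0,"ty":0,"tz":0,"spin":0},{"hand":0,"tx":0,"ty":0,"tz":0,"spin":0},{"hand":0,"tx":0,"ty":0,"tz":0,"spin":0}]'
python3 -m creep '[{"hand":0,"tx":-0.007,"ty":0,"tz":0,"spin":0},{"hand":0,"tx":-0.007,"ty":0,"tz":0,"spin":0},{"hand":0,"tx":-0.007,"ty":0,"tz":0,"spin":0},{"hand":0,"tx":0,"ty":0,"tz":0,"spin":0}]'
```

```text
time: 8.93
tool_pos: [435.2, -135.5, 79.3]
tcp_rot: [-3.139, 0.004, -0.01]
contact_force: [-0.8, 0.8, -0.0]
grip_width: 39.7
finger_force: 0.0
time: 9.43
tool_pos: [437.2, -135.3, 81.7]
tcp_rot: [-3.141, -0.002, -0.01]
contact_force: [1.2, 4.4, 3.7]
grip_width: 11.9
finger_force: 30.0
time: 9.93
tool_pos: [415.6, -134.9, 81.7]
tcp_rot: [-3.141, -0.001, -0.01]
contact_force: [-0.7, 6.0, 6.6]
grip_width: 12.2
finger_force: 30.0
```

```bash
python3 -m creep '[{"hand":0,"tx":-0.002,"ty":0,"tz":0,"spin":0},{"hand":0,"tx":-0.002,"ty":0,"tz":0,"spin":0},{"hand":0,"tx":0,"ty":0,"tz":0,"spin":0}]'
python3 -m creep '[{"hand":0,"tx":-0.003,"ty":0,"tz":0,"spin":0},{"hand":0,"tx":0,"ty":0,"tz":0,"spin":0}]'
```

```text
time: 10.3
tool_pos: [412.2, -134.9, 81.7]
tcp_rot: [-3.141, -0.002, -0.01]
contact_force: [1.4, 6.6, 5.0]
grip_width: 12.4
finger_force: 30.0
time: 10.55
tool_pos: [411.5, -134.9, 81.8]
tcp_rot: [-3.141, -0.007, -0.011]
contact_force: [11.8, 11.4, -1.8]
grip_width: 11.9
finger_force: 30.0
```

```bash
python3 -m creep '[{"hand":0.5,"tx":0,"ty":0,"tz":0,"spin":0},{"hand":0.5,"tx":0,"ty":0,"tz":0,"spin":0},{"hand":0.5,"tx":0,"ty":0,"tz":0,"spin":0},{"hand":0.5,"tx":0,"ty":0,"tz":-0.06,"spin":0},{"hand":0.5,"tx":0,"ty":0,"tz":-0.06,"spin":0}]'
python3 -m creep '[{"hand":0.7,"tx":0,"ty":-0.054,"tz":0,"spin":0},{"hand":0.7,"tx":0,"ty":-0.054,"tz":0,"spin":0},{"hand":0.7,"tx":-0.011,"ty":-0.054,"tz":0,"spin":0},{"hand":0.7,"tx":0,"ty":-0.054,"tz":0,"spin":0},{"hand":0.7,"tx":0,"ty":-0.054,"tz":0,"spin":0}]'
python3 -m creep '[{"hand":0.7,"tx":0,"ty":-0.054,"tz":0,"spin":0},{"hand":0.7,"tx":0,"ty":0,"tz":0,"spin":-10},{"hand":0.7,"tx":0,"ty":0,"tz":0,"spin":-10},{"hand":0.7,"tx":0,"ty":0,"tz":0,"spin":-10},{"hand":0.7,"tx":0,"ty":0,"tz":0,"spin":-10}]'
python3 -m creep '[{"hand":0.7,"tx":0,"ty":0,"tz":0,"spin":-10},{"hand":0.7,"tx":0,"ty":0,"tz":0,"spin":-10},{"hand":0.7,"tx":0,"ty":0,"tz":0,"spin":-10},{"hand":0.7,"tx":0,"ty":0,"tz":0,"spin":-10},{"hand":0.7,"tx":0,"ty":0,"tz":0,"spin":-6.5}]'
python3 -m creep '[{"hand":0.7,"tx":0,"ty":0,"tz":0,"spin":0},{"hand":0.7,"tx":0,"ty":0,"tz":0,"spin":0}]'
python3 -c "
from h import *
go(404,188.6,-.071); snap('w4')"
```

```text
time: 11.18
tool_pos: [408.0, -135.7, 201.8]
tcp_rot: [-3.141, 0.002, -0.01]
contact_force: [0.8, -0.0, -0.1]
grip_width: 45.8
finger_force: 0.0
time: 11.8
tool_pos: [399.9, 135.8, 201.0]
tcp_rot: [3.142, -0.001, -0.01]
contact_force: [1.4, -0.9, -0.1]
grip_width: 64.4
finger_force: 0.0
time: 12.42
tool_pos: [400.6, 188.2, 200.7]
tcp_rot: [-3.142, 0.0, 0.694]
contact_force: [-0.9, -1.1, 0.4]
grip_width: 64.2
finger_force: 0.0
time: 13.05
tool_pos: [400.7, 188.0, 200.7]
tcp_rot: [-3.141, 0.0, 1.504]
contact_force: [-0.1, 0.4, -0.1]
grip_width: 64.1
finger_force: 0.0
time: 13.3
tool_pos: [400.7, 188.2, 200.7]
tcp_rot: [-3.142, -0.0, 1.498]
contact_force: [-0.4, 0.7, -0.8]
grip_width: 64.2
finger_force: 0.0
pos [400.7 188.2 200.7] shift [ 0.6  3.2 -0. ] spin -0.12574450840384957 force [-0.4  0.7 -0.8] j6 0.34
```

View pics/w4.png

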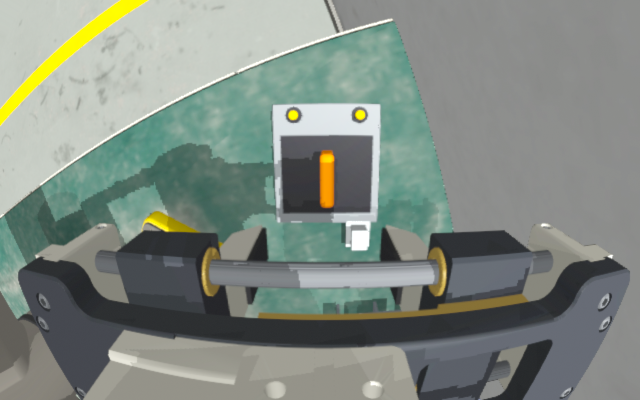

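The lid lies straight in the wrist view. Its pins are at (293,115) and (360,115), the handle runs from (327,152) to (328,208), and the keeper is at (357,237). I'll refine these with colour centroids.

```bash
python3 -c "
from h import *
import pickle
c=pickle.load(open('pics/w4.pkl','rb'))
h=cv2.cvtColor(c['color'],cv2.COLOR_RGB2HSV)
def cen(lo,hi,box):
    m=cv2.inRange(h,lo,hi);x0,y0,x1,y1=box;ys,xs=np.nonzero(m[y0:y1,x0:x1]);return np.array([xs.mean()+x0,ys.mean()+y0]),len(xs)
p1=cen((24,120,120),(35,255,255),(280,105,305,125));p2=cen((24,120,120),(35,255,255),(348,105,372,125));print(p1,p2)
m=cv2.inRange(h,(3,150,230),(20,255,255));n,l,s,ce=cv2.connectedComponentsWithStats(m[140:215,300:350]);print(s,ce)
a=plane(c,p1[0],23,True);b=plane(c,p2[0],23,True)
cor=[plane(c,q,13,True) for q in[(273,105),(380,105)]]
print(fit2([(-35,66),(35,66)],[a,b]),fit2([(-58,78),(58,78)],cor))
print(plane(c,(327,157),45,True),plane(c,(328,205),45,True))"
```

```text
(array([292.63529412, 114.72941176]), 85) (array([359.67857143, 114.4047619 ]), 84)
[[   0    0   50   75 3287]
 [  20   14   14   52  463]] [[24.23486462 36.37785214]
 [26.38228942 41.41684665]]
(array([403.57786694, 189.04238032]), np.float64(-0.06677851758545246), np.float64(0.4727800101663089)) (array([403.6966553 , 187.66348172]), np.float64(-0.07128413816343628), np.float64(1.0174738643456875))
[405.64006672 213.72572441] [403.19554778 164.59321223]
```

```bash
python3 -m creep '[{"hand":0.7,"tx":0.0005,"ty":0.003,"tz":0.05,"spin":0},{"hand":0.5,"tx":0,"ty":0,"tz":0.05,"spin":0},{"hand":0.5,"tx":0,"ty":0,"tz":0.05,"spin":0},{"hand":0.5,"tx":0,"ty":0,"tz":0.016,"spin":0},{"hand":0.5,"tx":0,"ty":0,"tz":0,"spin":0}]'
python3 -m creep '[{"hand":0,"tx":0,"ty":0,"tz":0,"spin":0},{"hand":0,"tx":0,"ty":0,"tz":0,"spin":0},{"hand":0,"tx":0,"ty":0,"tz":0,"spin":0},{"hand":0,"tx":0,"ty":0,"tz":0,"spin":0},{"hand":0,"tx":0,"ty":0,"tz":0,"spin":0}]'
python3 -m creep '[{"hand":0,"tx":0,"ty":0,"tz":-0.02,"spin":0},{"hand":0,"tx":0,"ty":0,"tz":-0.03,"spin":0},{"hand":0,"tx":0,"ty":0,"tz":-0.04,"spin":0},{"hand":0,"tx":0,"ty":0,"tz":-0.04,"spin":0},{"hand":0,"tx":0,"ty":0,"tz":0,"spin":0}]'
python3 -c "
from h import *
o=get_obs();R=Rn.from_euler('xyz',o['tcp_rot']).as_matrix();print(R.round(3))
go(455,-66)"
```

```text
time: 13.98
tool_pos: [403.0, 188.4, 33.7]
tcp_rot: [-3.139, 0.001, 1.499]
contact_force: [-0.6, 0.9, 0.3]
grip_width: 46.1
finger_force: 0.0
time: 14.6
tool_pos: [404.0, 188.7, 35.2]
tcp_rot: [3.141, -0.0, 1.5]
contact_force: [-1.0, -0.3, 6.9]
grip_width: 13.5
finger_force: 30.0
time: 15.22
tool_pos: [405.0, 189.0, 166.6]
tcp_rot: [3.137, -0.002, 1.5]
contact_force: [0.0, -0.2, -5.9]
grip_width: 13.8
finger_force: 30.0
[[ 0.071  0.997  0.005]
 [ 0.997 -0.071  0.001]
 [ 0.002  0.005 -1.   ]]
pos [405.  189.  166.6] shift [-2.508e+02  6.790e+01 -1.000e-01] spin None force [ 0.  -0.2 -5.9] j6 0.34
```

```bash
python3 -m creep '[{"hand":0,"tx":-0.05,"ty":0.0135,"tz":0,"spin":0},{"hand":0,"tx":-0.05,"ty":0.0135,"tz":0,"spin":0},{"hand":0,"tx":-0.05,"ty":0.0135,"tz":0,"spin":0},{"hand":0,"tx":-0.05,"ty":0.0135,"tz":0,"spin":0},{"hand":0,"tx":-0.05,"ty":0.0135,"tz":0,"spin":0}]'
python3 -m creep '[{"hand":0,"tx":0,"ty":0,"tz":0,"spin":-3.2},{"hand":0,"tx":0,"ty":0,"tz":0.03,"spin":0},{"hand":0,"tx":0,"ty":0,"tz":0.03,"spin":0},{"hand":0,"tx":0,"ty":0,"tz":0,"spin":0},{"hand":0,"tx":0,"ty":0,"tz":0,"spin":0}]'
python3 -c "
from h import *
go(455,-65.8,-.012); snap('w5')"
```

```text
time: 15.85
tool_pos: [452.3, -66.9, 162.6]
tcp_rot: [-3.138, -0.001, 1.5]
contact_force: [0.9, 0.1, -4.0]
grip_width: 13.8
finger_force: 30.0
time: 16.48
tool_pos: [453.4, -65.5, 104.6]
tcp_rot: [-3.141, -0.0, 1.556]
contact_force: [-0.5, 0.6, -5.3]
grip_width: 13.7
finger_force: 30.0
pos [453.4 -65.5 104.6] shift [-0.3  1.6 -0. ] spin -0.16558595844749477 force [-0.5  0.6 -5.3] j6 -0.3
```

View pics/w5.png

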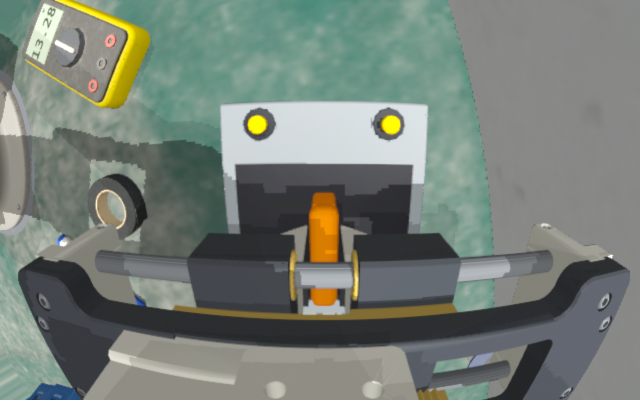

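The lid is held straight, with its pins at (258,124) and (391,124). It covers the box completely, so I'll work out its pose in the hand from the pins.

```bash
python3 -c "
from h import *
import pickle
c=pickle.load(open('pics/w5.pkl','rb'))
h=cv2.cvtColor(c['color'],cv2.COLOR_RGB2HSV)
def cen(lo,hi,box):
    m=cv2.inRange(h,lo,hi);x0,y0,x1,y1=box;ys,xs=np.nonzero(m[y0:y1,x0:x1]);return np.array([xs.mean()+x0,ys.mean()+y0])
P=[plane(c,cen((24,120,120),(35,255,255),b),92.4,True) for b in[(243,108,274,140),(374,108,408,140)]]
print(P,fit2([(-35,66),(35,66)],P)); go(455,-65.8,-.012)"
```

```text
[array([420.3285337 ,   1.08769969]), array([4.87875720e+02, 5.87883142e-02])] (array([453.09689941, -65.41910039]), np.float64(-0.01523130526921787), np.float64(1.2224890140711495))
pos [453.8 -65.6 105.1] shift [-0.2  1.2  0. ] spin -0.16122646695731166 force [-0.1  0.1 -4.2] j6 -0.3
```

```bash
python3 -m creep '[{"hand":0,"tx":0,"ty":0.0015,"tz":0.02,"spin":0},{"hand":0,"tx":0,"ty":0,"tz":0.004,"spin":0},{"hand":0,"tx":0,"ty":0,"tz":0,"spin":0}]'
python3 -m creep '[{"hand":0,"tx":0,"ty":0,"tz":0.003,"spin":0},{"hand":0,"tx":0,"ty":0,"tz":0.003,"spin":0},{"hand":0,"tx":0,"ty":0,"tz":0,"spin":0}]'
python3 -m creep '[{"hand":0,"tx":0,"ty":0,"tz":0.002,"spin":0},{"hand":0,"tx":0,"ty":0,"tz":0.002,"spin":0},{"hand":0,"tx":0,"ty":0,"tz":0,"spin":0}]'
```

```text
time: 16.9
tool_pos: [455.2, -65.6, 81.3]
tcp_rot: [3.141, 0.0, 1.556]
contact_force: [0.2, -0.3, -3.9]
grip_width: 13.8
finger_force: 30.0
time: 17.27
tool_pos: [454.8, -65.5, 74.6]
tcp_rot: [-3.141, -0.0, 1.556]
contact_force: [-0.1, -0.1, -4.7]
grip_width: 13.8
finger_force: 30.0
time: 17.65
tool_pos: [454.8, -65.5, 70.5]
tcp_rot: [-3.141, -0.0, 1.556]
contact_force: [-0.3, 0.4, -5.5]
grip_width: 13.7
finger_force: 30.0
```

```bash
python3 -m creep '[{"hand":0,"tx":0,"ty":0,"tz":0.002,"spin":0},{"hand":0,"tx":0,"ty":0,"tz":0,"spin":0}]'
python3 -m creep '[{"hand":0,"tx":0,"ty":0,"tz":0.001,"spin":0},{"hand":0,"tx":0,"ty":0,"tz":0.0005,"spin":0},{"hand":0,"tx":0,"ty":0,"tz":0,"spin":0}]'
```

```text
time: 17.9
tool_pos: [455.0, -65.6, 68.7]
tcp_rot: [3.141, -0.0, 1.556]
contact_force: [-0.1, 0.8, -3.1]
grip_width: 14.1
finger_force: 30.0
time: 18.27
tool_pos: [455.1, -65.7, 68.3]
tcp_rot: [3.141, 0.0, 1.556]
contact_force: [-3.7, 0.4, 8.6]
grip_width: 13.8
finger_force: 30.0
```

```bash
python3 -m creep '[{"hand":0.5,"tx":0,"ty":0,"tz":0,"spin":0},{"hand":0.5,"tx":0,"ty":0,"tz":0,"spin":0},{"hand":0.5,"tx":0,"ty":0,"tz":0,"spin":0},{"hand":0.5,"tx":0,"ty":0,"tz":-0.05,"spin":0},{"hand":0.5,"tx":0,"ty":0,"tz":-0.05,"spin":0}]'
python3 -m creep '[{"hand":0,"tx":0.033,"ty":-0.018,"tz":0,"spin":0},{"hand":0,"tx":0.033,"ty":-0.0175,"tz":0,"spin":0},{"hand":0,"tx":0,"ty":0,"tz":0,"spin":0},{"hand":0,"tx":0,"ty":0,"tz":0,"spin":0}]'
python3 -c "
from h import *
go(420.8,0.7,-.012); snap('w6')
c=cams.capture('top');cv2.imwrite('pics/top6.png',cv2.resize(c['color'][160:260,260:420,::-1],None,fx=4,fy=4,interpolation=cv2.INTER_CUBIC))"
```

```text
time: 18.9
tool_pos: [454.5, -65.4, 168.0]
tcp_rot: [-3.14, -0.001, 1.556]
contact_force: [1.6, -0.7, 0.3]
grip_width: 45.8
finger_force: 0.0
time: 19.4
tool_pos: [421.0, 0.7, 167.4]
tcp_rot: [3.141, 0.0, 1.556]
contact_force: [1.2, 0.4, -0.3]
grip_width: 10.5
finger_force: 0.0
pos [421.    0.7 167.4] shift [ 0.  -0.2 -0. ] spin -0.1356664551180159 force [ 1.2  0.4 -0.3] j6 -0.17
```

View pics/w6.png

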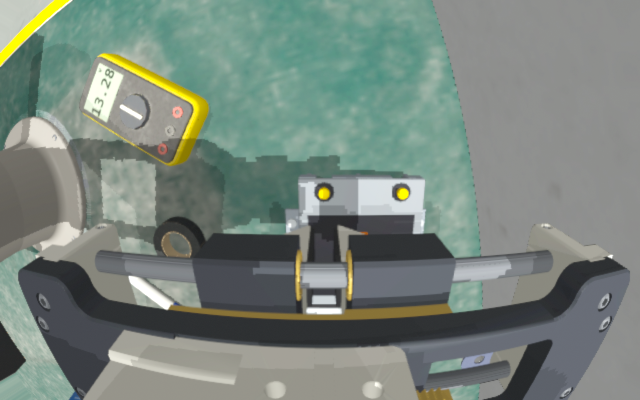

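The lid is seated on the box. The pins are at (324,193) and (402,193), with pin 1 in line with the closed fingers. I'll check their positions and go down to just above the pin.

```bash
python3 -c "
from h import *
import pickle
c=pickle.load(open('pics/w6.pkl','rb'))
P=[plane(c,q,56,True) for q in[(324,192.5),(402,193)]];print(P,fit2([(-35,66),(35,66)],P))"
python3 -m creep '[{"hand":0,"tx":0,"ty":0,"tz":0.05,"spin":0},{"hand":0,"tx":0,"ty":0,"tz":0.04,"spin":0},{"hand":0,"tx":0,"ty":0,"tz":0.003,"spin":0},{"hand":0,"tx":0,"ty":0,"tz":0,"spin":0}]'
python3 -m creep '[{"hand":0,"tx":0,"ty":0,"tz":0.003,"spin":0},{"hand":0,"tx":0,"ty":0,"tz":0.003,"spin":0},{"hand":0,"tx":0,"ty":0,"tz":0.002,"spin":0},{"hand":0,"tx":0,"ty":0,"tz":0,"spin":0}]'
```

```text
[array([421.15904562,   2.92049878]), array([489.30886283,   1.50176465])] (array([453.86027235, -63.77457127]), np.float64(-0.02081486477763979), np.float64(0.9177084348485619))
time: 20.0
tool_pos: [421.2, 0.5, 74.9]
tcp_rot: [3.141, 0.0, 1.555]
contact_force: [0.4, -0.1, -0.1]
grip_width: 0.3
finger_force: 0.0
time: 20.5
tool_pos: [421.1, 0.9, 66.7]
tcp_rot: [3.14, 0.0, 1.556]
contact_force: [1.0, 0.2, 3.8]
grip_width: 0.2
finger_force: 2.0
```

```bash
python3 -m creep '[{"hand":0,"tx":0,"ty":0,"tz":0.002,"spin":0},{"hand":0,"tx":0,"ty":0,"tz":0.002,"spin":0},{"hand":0,"tx":0,"ty":0,"tz":0,"spin":0}]'
python3 -m creep '[{"hand":0,"tx":0,"ty":0,"tz":0.001,"spin":0},{"hand":0,"tx":0,"ty":0,"tz":0,"spin":0}]'
```

```text
time: 20.88
tool_pos: [421.2, 0.8, 62.9]
tcp_rot: [3.14, 0.0, 1.556]
contact_force: [0.1, -0.1, 8.2]
grip_width: 0.5
finger_force: 4.3
time: 21.12
tool_pos: [421.3, 0.8, 62.6]
tcp_rot: [3.139, 0.0, 1.556]
contact_force: [-3.6, -0.6, 18.2]
grip_width: 0.8
finger_force: 9.1
```

```bash
python3 -m creep '[{"hand":0,"tx":0,"ty":0,"tz":-0.02,"spin":0},{"hand":0,"tx":0,"ty":0.035,"tz":0,"spin":0},{"hand":0,"tx":0,"ty":0.0347,"tz":0,"spin":0},{"hand":0,"tx":0,"ty":0,"tz":0,"spin":0},{"hand":0,"tx":0,"ty":0,"tz":0.01,"spin":0}]'
python3 -m creep '[{"hand":0,"tx":0,"ty":0,"tz":0.003,"spin":0},{"hand":0,"tx":0,"ty":0,"tz":0.003,"spin":0},{"hand":0,"tx":0,"ty":0,"tz":0.002,"spin":0},{"hand":0,"tx":0,"ty":0,"tz":0.001,"spin":0},{"hand":0,"tx":0,"ty":0,"tz":0,"spin":0}]'
python3 -m creep '[{"hand":0,"tx":0,"ty":0,"tz":0.001,"spin":0},{"hand":0,"tx":0,"ty":0,"tz":0,"spin":0}]'
```

```text
time: 21.75
tool_pos: [489.3, 0.1, 70.9]
tcp_rot: [-3.141, -0.0, 1.556]
contact_force: [-0.2, -0.5, -0.5]
grip_width: 0.5
finger_force: 0.0
time: 22.38
tool_pos: [488.9, 0.1, 62.8]
tcp_rot: [-3.14, -0.0, 1.556]
contact_force: [-3.9, 0.5, 10.9]
grip_width: 0.5
finger_force: 5.4
time: 22.62
tool_pos: [489.0, 0.1, 62.5]
tcp_rot: [-3.141, -0.0, 1.556]
contact_force: [-7.0, 1.3, 17.8]
grip_width: 0.2
finger_force: 9.2
```

```bash
python3 -m creep '[{"hand":0,"tx":0,"ty":0,"tz":-0.05,"spin":0},{"hand":0,"tx":0,"ty":0,"tz":-0.05,"spin":0},{"hand":0,"tx":-0.0455,"ty":-0.0353,"tz":0,"spin":0},{"hand":0,"tx":-0.0455,"ty":-0.0353,"tz":0,"spin":0},{"hand":0,"tx":-0.0455,"ty":-0.0353,"tz":0,"spin":0}]'
python3 -m creep '[{"hand":0,"tx":0,"ty":0,"tz":0,"spin":0},{"hand":0,"tx":0,"ty":0,"tz":0,"spin":0}]'
python3 -c "
from h import *
go(381,-135,-.012); snap('w7')"
```

```text
time: 23.25
tool_pos: [380.3, -135.6, 161.0]
tcp_rot: [-3.141, -0.0, 1.557]
contact_force: [0.7, -0.5, 0.1]
grip_width: 0.7
finger_force: 0.0
time: 23.5
tool_pos: [381.9, -134.8, 161.1]
tcp_rot: [-3.141, -0.001, 1.555]
contact_force: [-0.5, 0.2, 0.7]
grip_width: 0.8
finger_force: 0.0
pos [ 381.9 -134.8  161.1] shift [-0.2 -0.9 -0. ] spin -0.24116783708962078 force [-0.5  0.2  0.7] j6 -0.51
```

View pics/w7.png

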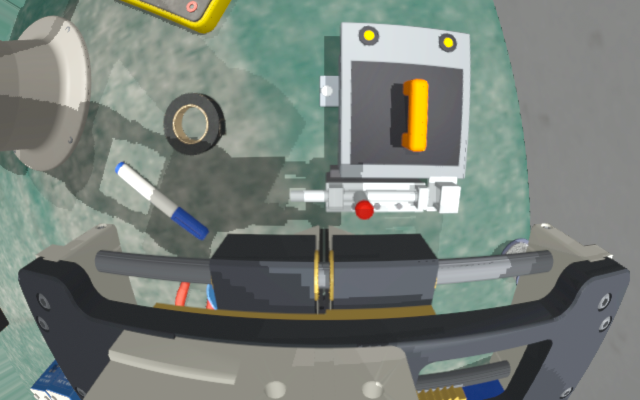

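The lid is square on the box, and the pins at (369,36) and (448,43) look flush. The knob is drawn back at (364,210) and the keeper is at (442,195), in line with the bolt. I'll go down behind the knob and push towards +x.

```bash
python3 -m creep '[{"hand":0,"tx":0,"ty":-0.001,"tz":0.04,"spin":0},{"hand":0,"tx":0,"ty":0,"tz":0.038,"spin":0},{"hand":0,"tx":0,"ty":0,"tz":0,"spin":0},{"hand":0,"tx":0,"ty":0.006,"tz":0,"spin":0},{"hand":0,"tx":0,"ty":0.006,"tz":0,"spin":0}]'
python3 -m creep '[{"hand":0,"tx":0,"ty":0.006,"tz":0,"spin":0},{"hand":0,"tx":0,"ty":0.006,"tz":0,"spin":0},{"hand":0,"tx":0,"ty":0.006,"tz":0,"spin":0},{"hand":0,"tx":0,"ty":0.006,"tz":0,"spin":0},{"hand":0,"tx":0,"ty":0,"tz":0,"spin":0}]'
```

```text
time: 24.18
tool_pos: [393.7, -134.8, 84.1]
tcp_rot: [3.141, 0.0, 1.557]
contact_force: [-3.1, 1.5, -1.8]
grip_width: 0.5
finger_force: 1.4
time: 24.8
tool_pos: [418.1, -135.8, 83.3]
tcp_rot: [3.14, 0.001, 1.556]
contact_force: [-0.3, 0.3, 0.3]
grip_width: 0.8
finger_force: 0.0
```

```bash
python3 -m creep '[{"hand":0,"tx":0,"ty":0.005,"tz":0,"spin":0},{"hand":0,"tx":0,"ty":0.005,"tz":0,"spin":0},{"hand":0,"tx":0,"ty":0.004,"tz":0,"spin":0},{"hand":0,"tx":0,"ty":0,"tz":0,"spin":0}]'
python3 -m creep '[{"hand":0,"tx":0,"ty":0.002,"tz":0,"spin":0},{"hand":0,"tx":0,"ty":0.002,"tz":0,"spin":0},{"hand":0,"tx":0,"ty":0,"tz":0,"spin":0}]'
python3 -m creep '[{"hand":0,"tx":0,"ty":0.002,"tz":0,"spin":0},{"hand":0,"tx":0,"ty":0,"tz":0,"spin":0}]'
```

```text
time: 25.3
tool_pos: [431.8, -135.8, 83.2]
tcp_rot: [3.141, 0.0, 1.556]
contact_force: [-0.2, 0.2, -0.8]
grip_width: 0.4
finger_force: 0.1
time: 25.68
tool_pos: [432.8, -135.6, 83.0]
tcp_rot: [-3.136, -0.001, 1.556]
contact_force: [-11.7, -4.3, 7.0]
grip_width: 0.3
finger_force: 6.1
time: 25.92
tool_pos: [433.1, -135.6, 82.9]
tcp_rot: [-3.133, -0.001, 1.557]
contact_force: [-18.2, -5.7, 11.1]
grip_width: 0.6
finger_force: 9.8
```

```bash
python3 -m creep '[{"hand":0,"tx":0,"ty":-0.02,"tz":0,"spin":0},{"hand":0,"tx":0,"ty":0,"tz":-0.05,"spin":0},{"hand":0,"tx":-0.02,"ty":0,"tz":-0.04,"spin":0},{"hand":0,"tx":-0.03,"ty":0,"tz":0,"spin":0},{"hand":0,"tx":0,"ty":0,"tz":0,"spin":0}]'
python3 -c "
from h import *
go(381,-135,-.012); snap('w8')"
```

```text
time: 26.55
tool_pos: [417.0, -186.9, 173.8]
tcp_rot: [3.139, 0.001, 1.554]
contact_force: [-0.1, -0.0, -0.5]
grip_width: 0.7
finger_force: 0.0
pos [ 417.  -186.9  173.8] shift [ 51.3 -36.9  -0.1] spin -0.2888902064985381 force [-0.1 -0.  -0.5] j6 -0.57
```

View pics/w8.png

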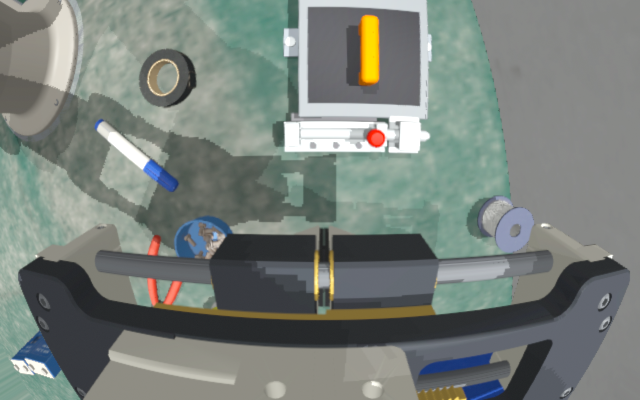

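The bolt has passed through the keeper. Its tip is at (425,136), the knob is at (376,137), and the lid is still square. I'll check the knob's travel and look once more at the whole bench.

```bash
python3 -c "
from h import *
import pickle
c=pickle.load(open('pics/w8.pkl','rb'))
k=plane(c,(376.5,137),92,True);print(k,'v~',k[0]-412.2,'tip v',plane(c,(429,136),53.5,True)[0]-454.2-12)
t=cams.capture('top');cv2.imwrite('pics/top9.png',cv2.resize(t['color'][135:335,180:500,::-1],None,fx=2.5,fy=2.5,interpolation=cv2.INTER_CUBIC))"
```

```text
[ 456.60831139 -134.77855791] v~ 44.40831139372915 tip v 44.81501082815498
```

View pics/top9.png

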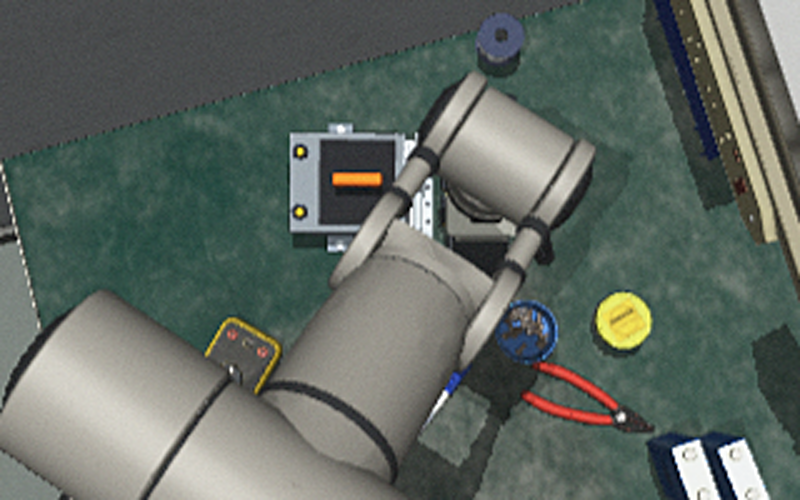

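The lid is on, both pins are in and the bolt has travelled about 44.5 mm. No copper is left on the visible bench, and the cup, tin and spool haven't moved. I'm handing in.

```bash
python3 -c "
from plant import close_job
print(close_job())"
```

```text
the job is handed in; nothing more can be done
None
```

The job is handed in, with no verdict returned: the only copper stack on the bench is in the box, the lid sits square with its keeper on the bolt's side, both pins are pushed home, and the bolt is through the keeper to its end stop (about 44.5 of 45 mm).

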